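Load the torque arm and counter-hold the hidden bolt head

ROBOT

A 6-joint arm with a two-finger parallel gripper is mounted at the origin on a cart in front of the work surface, level with it; the furniture and walls round the work are solid. World frame = base frame: x ahead of the robot, y to its left, z up, the work surface at z = 0. Lengths are in m, angles in degrees, forces in N, time in s.
With the tool pointing down it reaches from about 0.4 to 0.825 m from the base axis. Payload 7 kg.
Tool frame: the origin (TCP) lies between the finger pads; the fingertips stand 25 mm ahead of it and the grasp point (between the pads) lies 6 mm ahead of it; z points along the fingers, y is the line along which they close (so a half turn about z gives the same grasp; the last joint's range is limited). The gripper opens to 88 mm and grips with 3 to 60 N. Pads are 19 mm wide; open, the fingers measure 130 mm over their backs; the gripper's body (78 mm by 193 mm) begins 47 mm behind the grasp point.
Start: joints at [-56.889, 20.546, 0.682, 0, -70.136, -16.507], TCP at [0.193, -0.647, 0.252] pointing down, gripper open.
Joint ranges: [-176.03, 176.03], [-82.01, 121.73], [-58.28, 71.71], [-173.87, 95.51], [-174.79, -0.11], [-173.66, 173.66]. Speed limits (degrees/s): [136.94, 136.94, 172.46, 180, 180, 180].

INTERFACE

Orientations are given as [roll, pitch, yaw] about the fixed x, y, z axes, in that order (R = Rz(yaw) Ry(pitch) Rx(roll)).
In Python, from plant import r gives the robot as it stands.
- The arm moves only by the shell command python3 -m crank 'ROWS' [FORCE]. ROWS is JSON, a list of rows, each a list of 3 entries, a list of its own where there are three numbers: the turn, a rotation vector about the tool's x, y, z in degrees, then the shift along the tool's x, y, z in cm, then the closure, from -1 (fully open) to 1 (shut). In form: [[[wx, wy, wz], [dx, dy, dz], fingers], ...]. A call has 1 to 8 rows; each row shifts and turns the commanded pose from where the row before left it, along the tool's axes as they then stand; what a row does not reach is not made up. A row lasts 1/10 s, in which the tool goes at most 50 mm and 8.59 degrees, less where a joint would pass 70% of its speed; a pose out of reach is approached as far as the arm can. A call with a gripper value outside its range is refused whole. The fingers move at their own pace and stop on an object; FORCE is the grip in N (left out, the last holds). Time passes only in rows, so rows that do not move let the fingers close. It gives the time, the measured TCP pose, the force, the opening and the grip force at its end, in the units of the state.
- r.get_state(): the state, without advancing time (a new reading comes with each control period).
- r.capture(name): name is "scene" or "top"; returns a dict with "color" (384x512x3 uint8, red, green, blue), "range_z" (384x512 float32, m along the optical axis (not along the pixel's ray), 0 where there is no reading), "intrinsics" (3x3 intrinsics, pixels), "world_from_camera" (4x4, takes a point from camera to world coordinates). Camera axes: x right, y down, z forward; pixel columns grow to the right and rows downward; lengths in m; the calibration is good to about 2 mm. A picture is of the moment at which its call begins.
- r.close_job(): hands the job in; it is judged then, once.
The state is a dict: "time_s": time; "joints": joint angles; "qd": joint speeds; "joint_torque": joint torques, N m; "tcp_pos": TCP position; "eef_rot": TCP orientation; "contact_force": force on the tool from outside, world axes, zero at the start; "moment": the same for the moment, N m; "gripper_width": finger opening in m; "gripper_force": force on a finger pad.
Only numpy, scipy, OpenCV 4.12 (cv2) and the standard library are available. Lean on these libraries where they do the work, as an engineer would, in place of code of your own. Each camera call takes 0.05 s, during which the arm holds its last target. There are 200 camera calls.

TASK

Take the longest of the three steel rods out of the white rack and drop it end-down into the small tube on the arm in front of the grey bracket; left there, its weight slowly turns the bolt. Before the arm has sunk to its stop, reach down from above into the gap between the bracket's two plates, grip the bolt's square head on both sides and hold the bolt still against the load. Finish while holding the head, touching neither the arm nor the rod, and leave everything else where it stands.

Things in the scene. Friction and masses are not known exactly. Their poses are not given: they have to be found in the camera images.
- long_rod: the longest rod: plain round steel, 16 mm diameter, 150 mm long, about 0.24 kg (varies by 15 percent), standing upright in the rack. Origin at the centre of its lower end, z along the rod to its upper end. Its top stands about 118 mm above the rack's top face at the start.
- short_rod_a: steel rod like the long one but 60 mm long, upright in another bore of the rack; a bystander, stays there. Origin at the centre of its lower end.
- short_rod_b: steel rod like the long one but 90 mm long, upright in another bore of the rack; a bystander, stays there. Origin at the centre of its lower end.
- rod_rack: fixed white block 50 x 150 x 40 mm (x, y, z), origin at the centre of its underside. Three vertical bores of 19 mm in its top, 32 mm deep (floor 8 mm above the table), at y = -45, 0 and +45 mm; the three rods stand in them in any order.
- bracket: fixed: two upright grey plates 6 mm thick, 90 mm wide (y), tops 135 mm above the table, on a base plate 92 x 100 x 8 mm. Origin on the table under the bolt's axis at the front plate's rear face; x points from front to rear plate. Front plate at x = -6 to 0 mm, rear plate at x = 52 to 58 mm; the 52 mm gap between them is open above and at both sides.
- bolt (a joint): angle of the bolt (rad), level along the bracket's x axis 100 mm above the table. 0: arm level; positive: its tube has sunk. Starts at -0.1 to 0.1, stops at 0.8. Turns stiffly, as in thick grease: stays put with the arm empty, sinks at about 0.02 to 0.05 rad/s with the long rod in the tube. Arm (bar bolt_c2, 18 mm high, in front of the front plate), tube, nut and head turn as one with it.
- head_centre (a point): centre of the bolt's square steel head in the gap: 24 x 24 mm across the flats, 26 mm long along the bolt (12 to 38 mm behind the front plate), 35 mm below the plates' top edges. Frame turns with the bolt: x along the bolt toward the rear plate, z up at 0. Grip the flats facing +y (on its half bolt_c0) and -y (half bolt_c1).
- tube_mouth (a point): centre of the tube's flared upper mouth: 32 mm wide at the rim, narrowing within 8 mm to a bore of 22 mm. 75 mm from the bolt's axis toward -y, 42 mm in front of the front plate's rear face, 28 mm above the axis at 0. z points up out of the tube and leans with the arm.
- tube_floor (a point): centre of the tube's inner floor, 44 mm below the mouth; the rod's lower end rests here. z points up along the tube.
- reagent_1: bystander: brown stoppered bottle 52 mm wide, 97 mm high. Origin under its centre.
- reagent_3: bystander: brown stoppered bottle 56 mm wide, 109 mm high. Origin under its centre.
- petri_dish: bystander: flat clear dish 95 mm wide, 16 mm high. Origin under its centre.
- tape_roll: bystander: roll of tape lying flat, 72 mm wide, 18 mm high. Origin under its centre.
- marker: bystander: marker pen lying down, 139 mm long, 16 mm thick. Origin under its centre.

How it is judged:
By the outcome, as a careful person would: the job done as asked, in the order asked, and still so for the second after the job is handed in, while the arm keeps its last pose, push and grip.
It also fails if it takes over 51 s, if anything falls off the work surface, if the arm or the gripper's body presses on something with over 40 N, if the wrist force passes 120 N, or if a joint passes its speed limit or range.

## Working session

There is one attempt and no reset: what is moved stays moved. The work goes in short steps, Python scripts to look and compute and a shell command to move; the robot and the scene stay as the last step left them, time stands still between calls to the robot, and variables do not carry over. Pictures are saved under pics/ and viewed, at most 10 in all, crops included, and the job is handed in when it is done.

```bash
mkdir -p pics; ls
python3 - <<'E'
from plant import r
import cv2,numpy as np
s=r.get_state();print(s)
for n in("scene","top"):
    c=r.capture(n);cv2.imwrite(f"pics/{n}0.png",c["color"][:,:,::-1]);np.savez(f"{n}0.npz",**c)
    print(n,c["intrinsics"].tolist(),np.round(c["world_from_camera"],3).tolist())
E
```

```text
pics
{'time_s': 0.0, 'joints': array([-5.68900227e+01,  2.05916917e+01,  6.32402198e-01, -1.88158760e-02,
       -7.01359222e+01, -1.65076824e+01]), 'qd': array([ 0.02227053, -0.10193173,  0.09168089, -0.14372643, -0.05687451,
       -0.01118404]), 'joint_torque': array([ 3.62684923e-04, -5.82724857e+01,  2.93056870e+01,  6.99741483e+00,
        6.79255289e-03, -1.20662326e-04]), 'tcp_pos': array([ 0.19271118, -0.64642889,  0.25061344]), 'eef_rot': array([ 1.79903687e+02, -1.00973652e-02, -1.63404105e+02]), 'contact_force': array([ 0.0058388 , -1.2302853 , -0.20671285]), 'moment': array([ 0.01025833, -0.04585272,  0.0012883 ]), 'gripper_force': 0.0, 'gripper_width': 0.08789027254665417}
scene [[477.23781066952563, 0.0, 255.96662515277956], [0.0, 477.23781066952563, 184.71256707768515], [0.0, 0.0, 1.0]] [[0.589, -0.46, 0.664, -0.656], [-0.808, -0.315, 0.498, -0.734], [-0.02, -0.83, -0.557, 0.991], [0.0, 0.0, 0.0, 1.0]]
top [[404.63592201279596, 0.0, 255.82167710350302], [0.0, 404.63592201279596, 192.51008670745466], [0.0, 0.0, 1.0]] [[-0.016, -0.989, 0.145, 0.228], [-1.0, 0.016, -0.002, 0.04], [-0.0, -0.145, -0.989, 1.305], [0.0, 0.0, 0.0, 1.0]]
```

View pics/scene0.png

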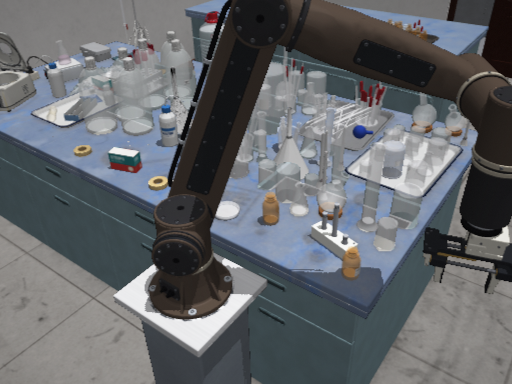

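View pics/top0.png

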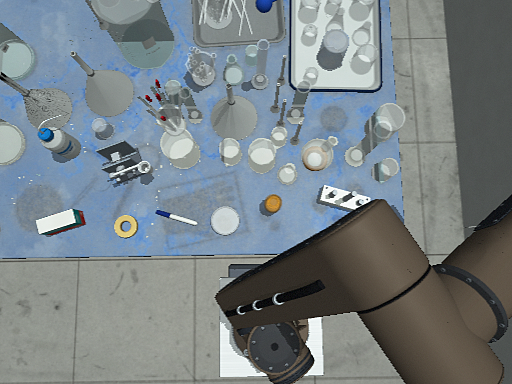

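The scene view shows the rack at (333,238) with the long rod, and the robot's own upper arm hides the bracket. The top view shows the bracket near (125,165), with the tube ring at about (145,168), and the rack at (345,197). I'll zoom in on both.

```bash
cat > h.py <<'E'
import numpy as np,cv2
def load(f): return dict(np.load(f))
def pt(c,u,v,z=None):
    "pixel -> world; by range, or on plane z"
    T=c["world_from_camera"];d=np.linalg.inv(c["intrinsics"])@[u,v,1]
    if z is None: return (T@np.r_[d*c["range_z"][int(round(v)),int(round(u))],1])[:3]
    w=T[:3,:3]@d;return T[:3,3]+w*(z-T[2,3])/w[2]
def crop(c,u0,v0,w,h,k): return cv2.resize(c["color"][v0:v0+h,u0:u0+w,::-1],None,fx=k,fy=k,interpolation=cv2.INTER_CUBIC)
E
python3 - <<'E'
from h import *
t=load("top0.npz");s=load("scene0.npz")
a=crop(t,90,130,80,60,6);b=crop(t,310,170,60,60,5);d=crop(s,300,195,70,90,5)
im=np.zeros((600,800,3),np.uint8);im[:360,:480]=a;im[:300,480:780]=b;im[300:600,480:800]=d[60:360,:320]
cv2.imwrite("pics/crop0.png",im)
h=np.array([[pt(t,u,v)[2]*1000 for u in range(98,156,2)] for v in range(136,192,2)]).round().astype(int)
print("rows v=136.., cols u=98..");print("\n".join(" ".join(f"{x:4d}" for x in q) for q in h))
h=np.array([[pt(t,u,v)[2]*1000 for u in range(314,372,2)] for v in range(180,216,2)]).round().astype(int)
print("\n".join(" ".join(f"{x:4d}" for x in q) for q in h))
E
```

```text
rows v=136.., cols u=98..
  -2    5   22   21   19   14    5    4    3   -2   -6   -1   -3   -5    3    3    3   -1   -4   -2   -2    3    3   -3    1    1    0    3   -3
   3   -4    7    2    0    1    3   -1    0    5    0    1   -3   -2    0    3    2    2   -2    2    5    1   -1    2   -1    0   -2    1    2
   1    3    0   -1   -2   -3   -1    1   -1   -1    2    6  137  129   -1    0    0   -3    1    4    4   -4   -3   -3    1    4    2    2    3
  -2   -1    1    0   -2    2    0    2   -4  136  136  135  131  125  112    0   -1    2    2    1    1    4    1   -3   -2    2   -4    2   -2
   0    3   -4    4   -1    1  135  133  133  128  124  121  114  108  103   91    0    0    1    4    4   -1    2   -1   -3   -3   -1    2   -6
   2   -2   -1   -2  132  135  133  129  118  114  111  106   96   91   86   78   74    0    1   -3    2    4   -1   -1   -2    1    1    2    0
   0  133  135  136  129  126  119  114  107  100   93   90   80   78   69   61   60   49    9    9   -3   -1    3   -3   -5    0    2   -1   -1
 134  129  123  118  114  109  100   96   91   87   76   70
[... 4895 characters left out ...]
    3   -2   -2    0    2   -4    3   13   21   35   38   36   39   40   38   44   43   43  775  786  797  800  805  807
  -3   -2   -1    4    0    0    0    1   -2    5    7   -3   -1    2    0    7   20   33   41   40   37  760  785  794  801  804  808  810  814
   1   -7    1   -8    1   -1    2   -1    3    2    2   -1   -1    0   -1    1   -3   -6    2   13  773  792  795  804  811  810  810  814  815
   2    0    2   -2   -3   -3   -1    4    0   -1   -3   -2    0    6   -4    2    0    0  756  786  796  803  807  812  815  814  817  816  816
   0    3    2    3   -1   -2    1    2    1    1    3    1   -2   -3   -5    0  739  770  794  800 1305  810  812  815  815  818  819  818  819
```

View pics/crop0.png

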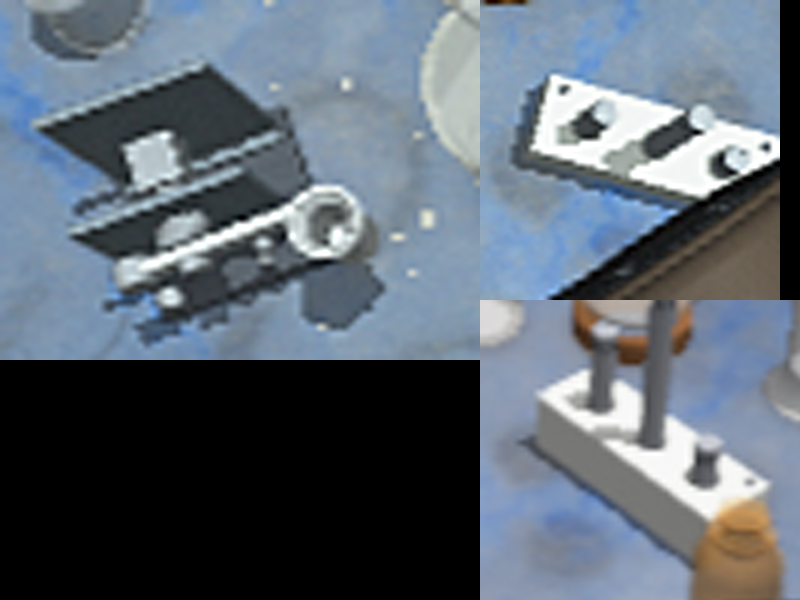

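The crop shows the long rod in the rack's middle bore, with its top at about (354,187). The tube ring is centred near (144,167), the square head is at (115,157), and the bracket is yawed by roughly 20°. Next I compute positions.

```bash
cat >> h.py <<'E'
def cloud(c):
    v,u=np.mgrid[:384,:512];z=c["range_z"]
    P=np.stack([u,v,np.ones_like(u)],-1)@np.linalg.inv(c["intrinsics"]).T*z[...,None]
    W=P@c["world_from_camera"][:3,:3].T+c["world_from_camera"][:3,3];W[z==0]=np.nan;return W
E
python3 - <<'E'
from h import *
t=load("top0.npz");s=load("scene0.npz");W=cloud(t);np.set_printoptions(precision=4,suppress=True)
def box(u0,u1,v0,v1,z0,z1):
    m=np.zeros(W.shape[:2],bool);m[v0:v1,u0:u1]=1
    m&=(W[...,2]>z0)&(W[...,2]<z1);return m
def ray(m,z): 
    v,u=np.nonzero(m);return pt(t,u.mean(),v.mean(),z),len(u)
print("long",ray(box(346,360,180,194,.151,.17),.158),"b",ray(box(328,342,180,194,.09,.105),.098),"a",ray(box(354,366,194,204,.062,.08),.068))
# rack top edge via mask z 30..47
m=box(315,372,178,216,.033,.047);v,u=np.nonzero(m);P=np.array([pt(t,a,b,.04) for a,b in zip(u,v)]);print("rack",cv2.minAreaRect(P[:,:2].astype(np.float32)*1000))
# bracket: rear plate top edge & front plate top edge points >128mm
def line(m,n):
    v,u=np.nonzero(m);P=np.array([pt(t,a,b,.135)[:2] for a,b in zip(u,v)])
    vx,vy,x,y=cv2.fitLine(P.astype(np.float32),cv2.DIST_HUBER,0,.001,.001).ravel()
    d=(P-[x,y])@[vx,vy];print(n,np.degrees(np.arctan2(-vx*np.sign(-vy)*-1,abs(vy))),"ends",np.array([x,y])+d.min()*np.array([vx,vy]),np.array([x,y])+d.max()*np.array([vx,vy]),len(P))
line(box(96,126,136,153,.131,.145),"rear");line(box(99,137,154,172,.131,.145),"front")
m=box(136,154,158,176,.118,.145);v,u=np.nonzero(m);P=np.array([W[b,a] for a,b in zip(u,v)])
Q=np.array([pt(t,a,b,.13)[:2] for a,b in zip(u,v)]).astype(np.float32);print("tube",cv2.minEnclosingCircle(Q),P.mean(0),np.c_[u,v].min(0),np.c_[u,v].max(0))
m=box(108,124,146,164,.1,.12);print("head top",ray(m,.112))
# obstacles
for n,c in(("rack",(.6,-.24)),("br",(.63,.36))):
  for cl in (W,cloud(s)):
    d=np.hypot(cl[...,0]-c[0],cl[...,1]-c[1]);k=(d<.25)&(cl[...,2]>.1)&(cl[...,2]<.6)
    Z=cl[k];g={}
    for p in Z:
        q=tuple((p[:2]/.03).round().astype(int));g.setdefault(q,[]).append(p[2])
    print(n,[(round(a*.03,2),round(b*.03,2),round(max(h),2)) for (a,b),h in g.items() if len(h)>3])
E
```

```text
long (array([ 0.393 , -0.2418,  0.158 ]), 15) b (array([ 0.404 , -0.1984,  0.098 ]), 18) a (array([ 0.3772, -0.2849,  0.068 ]), 21)
rack ((389.8004150390625, -242.0177001953125), (150.42388916015625, 51.681270599365234), 73.13497161865234)
rear 19.76629 ends [0.5343 0.5106] [0.5637 0.4285] 63
front 19.753826 ends [0.4788 0.4933] [0.509  0.4092] 73
tube ((0.4836829900741577, 0.3692670464515686), 0.01854313537478447) [0.4848 0.3708 0.1289] [138 161] [149 172]
head top (array([0.5256, 0.4606, 0.112 ]), 113)
rack [(np.float64(0.84), np.float64(-0.21), np.float64(0.13)), (np.float64(0.84), np.float64(-0.24), np.float64(0.12)), (np.float64(0.69), np.float64(-0.09), np.float64(0.25)), (np.float64(0.69), np.float64(-0.12), np.float64(0.25)), (np.float64(0.72), np.float64(-0.03), np.float64(0.2)), (np.float64(0.69), np.float64(-0.03), np.float64(0.2)), (np.float64(0.66), np.float64(-0.09), np.float64(0.26)), (np.float64(0.66), np.float64(-0.12), np.float64(0.25)), (np.float64(0.66), np.float64(-0.03), np.float64(0.22)), (np.float64(0.66), np.float64(-0.06), np.float64(0.22)), (np.float64(0.63
[... 10075 characters left out ...]
at64(0.21), np.float64(0.12)), (np.float64(0.54), np.float64(0.48), np.float64(0.14)), (np.float64(0.63), np.float64(0.27), np.float64(0.15)), (np.float64(0.66), np.float64(0.3), np.float64(0.13)), (np.float64(0.54), np.float64(0.51), np.float64(0.12)), (np.float64(0.48), np.float64(0.48), np.float64(0.14)), (np.float64(0.48), np.float64(0.45), np.float64(0.13)), (np.float64(0.6), np.float64(0.24), np.float64(0.14)), (np.float64(0.57), np.float64(0.24), np.float64(0.14)), (np.float64(0.54), np.float64(0.24), np.float64(0.14)), (np.float64(0.54), np.float64(0.21), np.float64(0.14)), (np.float64(0.57), np.float64(0.21), np.float64(0.14)), (np.float64(0.63), np.float64(0.12), np.float64(0.11))]
```

```bash
cat >> h.py <<'E'
from scipy.spatial.transform import Rotation as R
def goto(xyz,rpy=None):
    "remaining turn (deg, tool) and shift (cm, in tool axes after the turn)"
    from plant import r
    s=r.get_state();a=R.from_euler("xyz",s["eef_rot"],degrees=True)
    b=a if rpy is None else R.from_euler("xyz",rpy,degrees=True)
    f=lambda v:np.round(v,2).tolist()
    print("t",round(s["time_s"],2),"turn",f((a.inv()*b).as_rotvec(degrees=True)),"shift",f(b.inv().apply(np.array(xyz)-s["tcp_pos"])*100),"tcp",f(s["tcp_pos"]*1000),"rpy",f(s["eef_rot"]),"F",f(s["contact_force"]),"w",round(s["gripper_width"],4),"g",s["gripper_force"])
E
python3 -m crank '[[[0,0,-3.2],[0,0,0],-1],[[0,0,0],[-3.24,3.14,0],-1],[[0,0,0],[-3.24,3.14,0],-1],[[0,0,0],[-3.24,3.14,0],-1],[[0,0,0],[-3.24,3.14,0],-1],[[0,0,0],[-3.24,3.14,0],-1],[[0,0,0],[-3.24,3.14,0],-1],[[0,0,0],[-3.24,3.14,0],-1]]' 30
python3 -m crank '[[[0,0,0],[-3.24,3.14,0],-1],[[0,0,0],[-3.24,3.14,0],-1],[[0,0,0],[-3.24,3.14,0],-1],[[0,0,0],[0,0,0],-1],[[0,0,0],[0,0,0],-1]]'
python3 - <<'E'
from h import *
from plant import r
goto([.3915,-.242,.141],[180,0,-160.2])
c=r.capture("top");s=r.capture("scene");np.savez("top1.npz",**c);np.savez("scene1.npz",**s)
im=np.hstack([crop(c,300,150,90,100,4)[:,:360],crop(s,300,180,90,100,4)]);cv2.imwrite("pics/p1.png",im)
E
```

```text
time_s: 0.9
tcp_pos: [0.332, -0.3614, 0.2514]
eef_rot: [180.0, -0.0, -160.2]
contact_force: [0.7, -0.5, 0.7]
gripper_width: 0.0879
gripper_force: 0.0
time_s: 1.4
tcp_pos: [0.3917, -0.2405, 0.2515]
eef_rot: [180.0, -0.0, -160.0]
contact_force: [-0.2, -0.7, 0.8]
gripper_width: 0.0875
gripper_force: 0.0
t 1.4 turn [0.01, -0.01, 0.18] shift [0.07, -0.13, 11.05] tcp [391.7, -240.54, 251.51] rpy [179.99, -0.01, -160.02] F [-0.22, -0.75, 0.82] w 0.0875 g 0.0
```

View pics/p1.png

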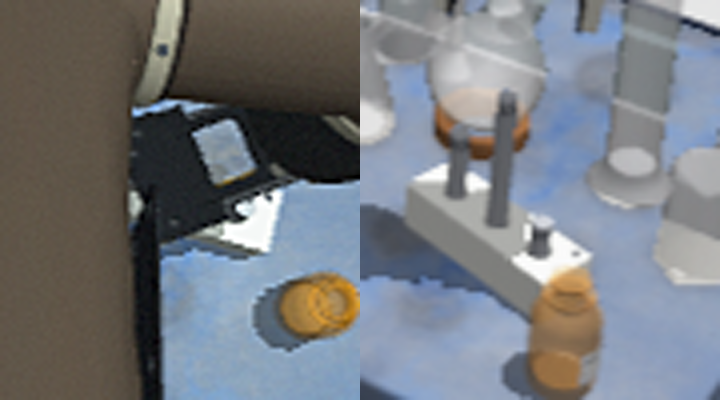

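Top view (left): the gripper is over the rack and hides the rods. Scene view (right): the long rod is in the middle bore, its top at scene pixel (337,204), with the bottle at (442,340) in the crop. I'll descend and grip.

```bash
python3 -m crank '[[[0,0,0],[0.05,-0.1,3.5],-1],[[0,0,0],[0,0,3.5],-1],[[0,0,0],[0,0,3],-1],[[0,0,0],[0,0,1],0.3],[[0,0,0],[0,0,0],0.6],[[0,0,0],[0,0,0],1],[[0,0,0],[0,0,0],1],[[0,0,0],[0,0,0],1]]' 30
python3 - <<'E'
from h import *
goto([.3915,-.242,.141])
E
```

```text
time_s: 2.3
tcp_pos: [0.3919, -0.243, 0.1428]
eef_rot: [-179.9, 0.1, -160.2]
contact_force: [0.1, 0.3, 0.1]
gripper_width: 0.0533
gripper_force: 0.0
t 2.3 turn [0.0, 0.0, 0.0] shift [0.01, 0.11, 0.18] tcp [391.92, -242.97, 142.78] rpy [-179.93, 0.12, -160.2] F [0.06, 0.28, 0.12] w 0.0533 g 0.0
```

```bash
python3 -m crank '[[[0,0,0],[0,0,0],1],[[0,0,0],[0,0,0],1],[[0,0,0],[0,0,0],1],[[0,0,0],[0,0,0],1],[[0,0,0],[0,0,0],1],[[0,0,0],[0,0,0],1],[[0,0,0],[0,0,0],1]]' 30
python3 - <<'E'
from h import *
goto([.3915,-.242,.141])
E
```

```text
time_s: 3.0
tcp_pos: [0.3911, -0.2427, 0.1415]
eef_rot: [180.0, -0.0, -160.2]
contact_force: [-0.2, 1.4, 2.3]
gripper_width: 0.0154
gripper_force: 30.0
t 3.0 turn [0.0, 0.0, 0.0] shift [-0.06, 0.05, 0.05] tcp [391.14, -242.65, 141.55] rpy [179.99, -0.0, -160.2] F [-0.19, 1.36, 2.28] w 0.0154 g 29.99690294265747
```

Gripped (15.4 mm opening). Now lift, then transit.

```bash
python3 -m crank '[[[0,0,0],[0,0,-1],1],[[0,0,0],[0,0,-2.5],1],[[0,0,0],[0,0,-3.5],1],[[0,0,0],[0,0,-3.5],1],[[0,0,0],[0,0,-3.5],1],[[0,0,0],[0,0,-2.5],1],[[0,0,0],[0,0,0],1]]'
python3 - <<'E'
from h import *
goto([.4835,.3685,.306],[180,0,-160.2])
E
```

```text
time_s: 3.7
tcp_pos: [0.3925, -0.2434, 0.3108]
eef_rot: [-179.8, 0.3, -160.2]
contact_force: [0.4, 0.4, -2.3]
gripper_width: 0.0155
gripper_force: 30.0
t 3.7 turn [-0.23, 0.3, 0.02] shift [-29.29, 54.49, 0.48] tcp [392.49, -243.38, 310.78] rpy [-179.77, 0.3, -160.18] F [0.39, 0.36, -2.28] w 0.0155 g 29.99628782272339
```

```bash
python3 -m crank '[[[0,0,0],[-1,1.8,0],1],[[0,0,0],[-1.8,3.4,0],1],[[0,0,0],[-2,3.8,0],1],[[0,0,0],[-2,3.8,0],1],[[0,0,0],[-2,3.8,0],1],[[0,0,0],[-2,3.8,0],1],[[0,0,0],[-2,3.8,0],1],[[0,0,0],[-2,3.8,0],1]]'
python3 -m crank '[[[0,0,0],[-2,3.8,0],1],[[0,0,0],[-2,3.8,0],1],[[0,0,0],[-2,3.8,0],1],[[0,0,0],[-2,3.8,0],1],[[0,0,0],[-2,3.8,0],1],[[0,0,0],[-2,3.5,0],1],[[0,0,0],[-1,1.8,0],1],[[0,0,0],[0,0,0],1]]'
python3 - <<'E'
from h import *
from plant import r
goto([.4835,.3685,.306],[180,0,-160.2])
c=r.capture("top");s=r.capture("scene");np.savez("top2.npz",**c);np.savez("scene2.npz",**s)
im=np.hstack([crop(c,80,120,100,100,4),crop(s,90,100,100,100,4)]);cv2.imwrite("pics/p2.png",im);cv2.imwrite("pics/p2s.png",s["color"][:,:,::-1])
E
```

```text
time_s: 4.5
tcp_pos: [0.4348, 0.0724, 0.3061]
eef_rot: [180.0, -0.0, -160.2]
contact_force: [1.5, 0.1, -2.3]
gripper_width: 0.0156
gripper_force: 30.0
time_s: 5.3
tcp_pos: [0.4752, 0.3457, 0.3044]
eef_rot: [-179.9, -0.2, -160.1]
contact_force: [-0.9, -0.9, -3.0]
gripper_width: 0.0155
gripper_force: 30.0
t 5.3 turn [-0.08, -0.16, 0.11] shift [-1.55, 1.86, -0.16] tcp [475.23, 345.73, 304.35] rpy [-179.92, -0.16, -160.09] F [-0.91, -0.94, -2.95] w 0.0155 g 29.995821118354797
```

View pics/p2.png

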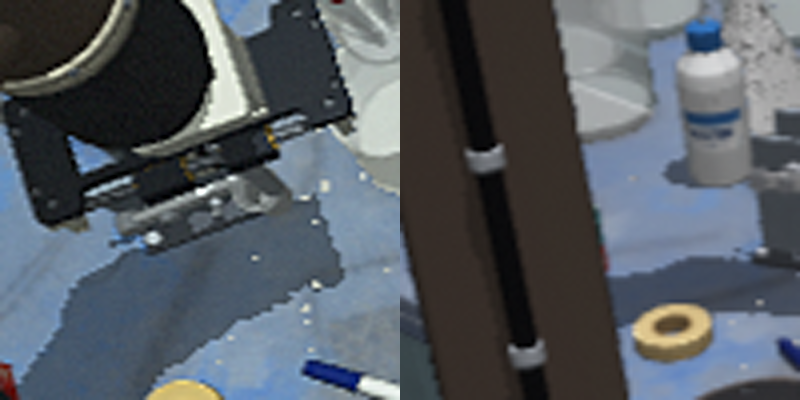

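View pics/p2s.png

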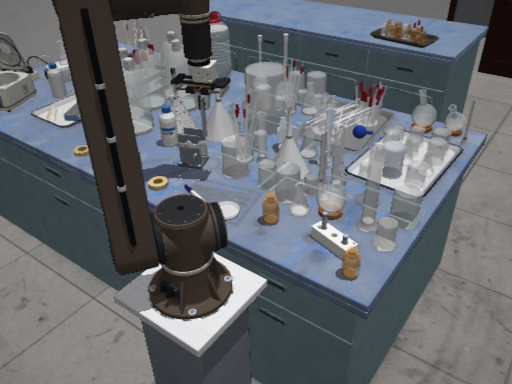

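In the scene view the bracket is now clear at about (193,150), with the rod hanging at (203,110). The top view is blocked by the gripper. I'll finish the approach and check with the scene camera.

```bash
python3 -m crank '[[[0,0,0],[-1.5,1.8,0],1],[[0,0,0],[0,0,0],1],[[0,0,0],[0,0,0],1]]'
python3 - <<'E'
from h import *
from plant import r
goto([.4835,.3685,.306],[180,0,-160.2])
s=r.capture("scene");np.savez("scene3.npz",**s);cv2.imwrite("pics/p3.png",crop(s,160,85,80,100,6))
W=cloud(s);np.set_printoptions(linewidth=250)
for v in range(100,150,4): print(v,[(u,*np.round(W[v,u]*1000).astype(int)) for u in range(194,214,2) if abs(W[v,u,0]-.48)<.03 and abs(W[v,u,1]-.37)<.04])
E
```

```text
time_s: 5.7
tcp_pos: [0.4833, 0.3646, 0.3062]
eef_rot: [-180.0, -0.1, -160.2]
contact_force: [0.1, 0.1, -2.7]
gripper_width: 0.0154
gripper_force: 30.0
t 5.7 turn [-0.03, -0.06, -0.02] shift [-0.15, 0.36, 0.02] tcp [483.33, 364.63, 306.18] rpy [-179.97, -0.06, -160.22] F [0.05, 0.08, -2.74] w 0.0154 g 29.995517134666443
100 [(194, np.int64(467), np.int64(372), np.int64(309)), (196, np.int64(478), np.int64(373), np.int64(304)), (198, np.int64(472), np.int64(356), np.int64(311)), (200, np.int64(480), np.int64(354), np.int64(308)), (202, np.int64(480), np.int64(345), np.int64(311)), (204, np.int64(487), np.int64(342), np.int64(309)), (206, np.int64(504), np.int64(348), np.int64(301))]
104 [(194, np.int64(469), np.int64(375), np.int64(292)), (196, np.int64(474), np.int64(370), np.int64(291)), (198, np.int64(481), np.int64(367), np.int64(289)), (200, np.int64(480), np.int64(357), np.int64(292)), (202, np.int64(481), np.int64(348), np.int64(295)), (204, np.int64(486), np.int64(343), np.int64(294)), (206, np.int64(498), np.int64(345), np.int64(289))]
108 [(198, np.int64(480), np.int64(368),
[... 769 characters left out ...]
83))]
136 [(198, np.int64(508), np.int64(409), np.int64(137))]
140 [(202, np.int64(499), np.int64(381), np.int64(133)), (204, np.int64(504), np.int64(376), np.int64(132))]
144 [(196, np.int64(491), np.int64(407), np.int64(111)), (198, np.int64(469), np.int64(375), np.int64(131)), (200, np.int64(481), np.int64(377), np.int64(125)), (202, np.int64(494), np.int64(379), np.int64(118)), (204, np.int64(478), np.int64(353), np.int64(133))]
148 [(198, np.int64(494), np.int64(402), np.int64(93)), (200, np.int64(475), np.int64(372), np.int64(112)), (202, np.int64(476), np.int64(363), np.int64(114)), (204, np.int64(480), np.int64(357), np.int64(114)), (206, np.int64(491), np.int64(357), np.int64(109))]
```

View pics/p3.png

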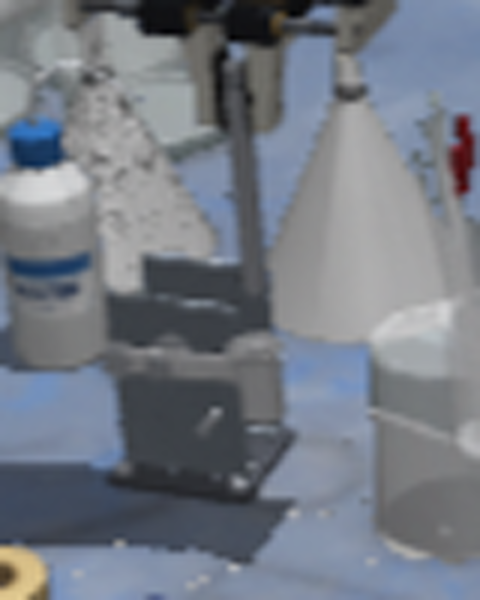

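The rod hangs from (199,95) to (202,134) in scene pixels, directly above the tube mouth at about (203.7,142). Next I check the alignment by casting rays.

Run:
```python
from h import *
s=load("scene3.npz");np.set_printoptions(precision=4,suppress=True)
print("rod bottom",pt(s,202,134,.170),"rod mid",pt(s,200.7,118,.24),"mouth",pt(s,203.5,142,.128))
T=np.linalg.inv(s["world_from_camera"]);K=s["intrinsics"]
def pr(p): q=K@(T@np.r_[p,1])[:3];return q[:2]/q[2]
for p in([.4833,.3646,.170],[.4833,.3646,.24],[.4833,.3646,.3],[.4835,.3685,.128],[.4829,.3669,.128]):print(p,pr(p))
# rod columns per row: dark grey, narrow between background
g=s["color"].astype(int);W=cloud(s)
for v in range(110,136,4):
    k=[u for u in range(190,214) if abs(W[v,u,0]-.482)<.02 and abs(W[v,u,1]-.3635)<.02]
    print(v,k)
print(g[138:150,198:212].sum(2)//3)
```

```text
rod bottom [0.483  0.3633 0.17  ] rod mid [0.4759 0.3555 0.24  ] mouth [0.4959 0.3718 0.128 ]
[0.4833, 0.3646, 0.17] [201.7942 133.8808]
[0.4833, 0.3646, 0.24] [200.1769 116.6263]
[0.4833, 0.3646, 0.3] [198.7312 101.2028]
[0.4835, 0.3685, 0.128] [201.9824 143.5668]
[0.4829, 0.3669, 0.128] [202.1973 143.7476]
110 [198, 199, 200, 201]
114 [198, 199, 200, 201, 202]
118 [199, 200, 201, 202]
122 [199, 200, 201, 202]
126 [199, 200, 201, 202, 203]
130 [200, 201, 202, 203]
134 []
[[ 66  67  64  65  64  65  67 113 142 145 147 149 151 153]
 [ 66  66  65  64  63  64  67  99 133 146 148 150 152 152]
 [ 66  66  77  94 100 109 108 109 127 134 134 144 152 154]
 [ 84 113 126 130 135 138 133 129 136 140 137 138 138 139]
 [107 125 133 137 146 146 136 129 125 134 143 142 141 139]
 [114 126 129 120 119 120 114 122 131 139 144 145 144 143]
 [118 118 115 110 109 114 120 108 132 150 142 145 146 146]
 [106  99  98  99 100 101 100  98 106 130 144 145 145 146]
 [105 100 106 107 107 110 106 101 105 131 146 144 143 145]
 [107 103 105 109 109 110 109 103 108 133 147 147 146 147]
 [ 90  96 104 109 110 111 108 102 103 132 151 151 150 150]
 [ 70  81 100 109 109 111 109 104 103 136 157 157 155 155]]
```

Rod and kinematics agree to about 1 mm, and the mouth sits around (0.483, 0.368). I'll shift 3.5 mm and lower it.

```bash
python3 -m crank '[[[0,0,0],[-0.12,0.33,0],1],[[0,0,0],[0,0,2],1],[[0,0,0],[0,0,2],1],[[0,0,0],[0,0,1],1],[[0,0,0],[0,0,0],1]]'
python3 - <<'E'
from h import *
from plant import r
goto([.4833,.368,.2285],[180,0,-160.2])
s=r.capture("scene");np.savez("scene4.npz",**s);cv2.imwrite("pics/p4.png",crop(s,170,110,60,60,8))
E
```

```text
time_s: 6.25
tcp_pos: [0.483, 0.3683, 0.2553]
eef_rot: [-179.9, -0.1, -160.2]
contact_force: [0.3, -0.3, -2.6]
gripper_width: 0.015
gripper_force: 30.0
t 6.25 turn [-0.07, -0.12, -0.01] shift [-0.01, -0.03, 2.68] tcp [483.05, 368.27, 255.3] rpy [-179.93, -0.12, -160.21] F [0.26, -0.26, -2.62] w 0.015 g 29.99519795179367
```

View pics/p4.png

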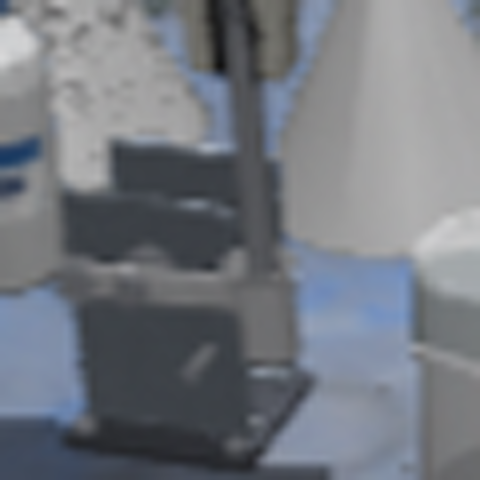

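The rod end is inside the flare with no contact force, and it sits about 1 px left of the tube centre (rod 256, tube 267 in the crop). I'll nudge 1.5 mm and lower further.

```bash
python3 -m crank '[[[0,0,0],[-0.04,-0.14,0.5],1],[[0,0,0],[0,0,1],1],[[0,0,0],[0,0,0.8],1],[[0,0,0],[0,0,0],1]]'
python3 - <<'E'
from h import *
goto([.4833,.368,.2285],[180,0,-160.2])
E
```

```text
time_s: 6.7
tcp_pos: [0.4839, 0.3674, 0.2319]
eef_rot: [-179.9, -0.1, -160.2]
contact_force: [0.4, -0.3, -1.7]
gripper_width: 0.0151
gripper_force: 30.0
t 6.7 turn [-0.05, -0.12, -0.01] shift [0.03, 0.08, 0.34] tcp [483.89, 367.36, 231.94] rpy [-179.95, -0.12, -160.21] F [0.43, -0.34, -1.74] w 0.0151 g 29.9943146109581
```

```bash
python3 -m crank '[[[0,0,0],[0,0,0.5],1],[[0,0,0],[0,0,0.2],1],[[0,0,0],[0,0,0],1]]'
python3 -m crank '[[[0,0,0],[0,0,0],0.1],[[0,0,0],[0,0,0],0.1],[[0,0,0],[0,0,0],0.1],[[0,0,0],[0,0,-2],0.1],[[0,0,0],[0,0,-3],0.1],[[0,0,0],[0,0,-3],0.1],[[0,0,0],[0,0,0],0.1]]'
python3 - <<'E'
from h import *
from plant import r
s=r.capture("scene");np.savez("scene5.npz",**s);cv2.imwrite("pics/p5.png",np.vstack([crop(s,160,80,80,90,6)]))
goto([.5223,.4608,.32],[180,0,-160.2])
E
```

```text
time_s: 7.0
tcp_pos: [0.4843, 0.3677, 0.2262]
eef_rot: [-180.0, -0.0, -160.2]
contact_force: [-0.5, -0.7, -3.7]
gripper_width: 0.0154
gripper_force: 30.0
time_s: 7.7
tcp_pos: [0.486, 0.369, 0.3118]
eef_rot: [179.8, 0.4, -160.2]
contact_force: [-0.2, 0.2, -0.4]
gripper_width: 0.0393
gripper_force: 0.0
t 7.75 turn [0.14, 0.26, 0.01] shift [-6.61, 7.42, -1.06] tcp [485.23, 368.64, 309.45] rpy [179.86, 0.26, -160.19] F [-0.87, -0.16, 0.13] w 0.0389 g 0.0
```

View pics/p5.png

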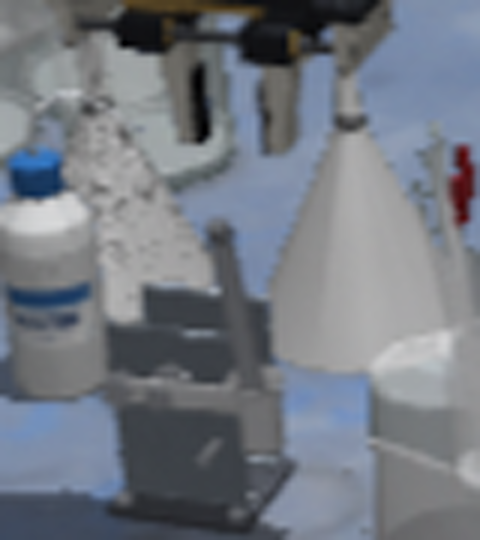

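The rod is in the tube and leans left in the image (top at about (196.5,118)). The gripper is clear above it. I need the rod's top position for clearance, and the arm angle.

Run:
```python
from h import *
s=load("scene5.npz");W=cloud(s);np.set_printoptions(precision=3,suppress=True)
b=np.radians(19.8);X=np.array([np.cos(b),np.sin(b)]);Y=np.array([-X[1],X[0]]);O=np.array([.497,.4517])
v,u=np.mgrid[115:150,192:206];P=W[v,u].reshape(-1,3)
B=np.c_[(P[:,:2]-O)@X,(P[:,:2]-O)@Y,P[:,2]]*1000
k=(abs(B[:,0]+42)<30)&(abs(B[:,1]+70)<35)&(B[:,2]>142);Q=B[k]
for z in range(145,240,15):
    q=Q[abs(Q[:,2]-z)<8];print(z,len(q),q.mean(0) if len(q) else "")
print("top ray",[((pt(s,196.5,118.5,z)[:2]-O)@X,(pt(s,196.5,118.5,z)[:2]-O)@Y) for z in (.225,.232)])
print("mouth",[((pt(s,202.3,148,z)[:2]-O)@X,(pt(s,202.3,148,z)[:2]-O)@Y) for z in (.128,)])
# arm bar: points in front of the front plate, 80..125 mm high
P=W[130:175,172:210].reshape(-1,3);B=np.c_[(P[:,:2]-O)@X,(P[:,:2]-O)@Y,P[:,2]]*1000
k=(B[:,0]<-8)&(B[:,0]>-60)&(B[:,2]>80)&(B[:,2]<140)
for y in range(-90,60,10):
    q=B[k&(abs(B[:,1]-y)<5)];print(y,len(q),np.percentile(q[:,2],[5,50,95]) if len(q) else "")
```

```text
145 13 [-43.289 -69.183 148.338]
160 15 [-44.88  -68.201 160.45 ]
175 16 [-45.716 -67.325 175.356]
190 16 [-43.913 -64.269 190.017]
205 20 [-44.512 -63.489 205.16 ]
220 17 [-43.944 -61.478 220.934]
235 17 [-45.005 -60.919 234.326]
top ray [(np.float64(-0.03143753927764462), np.float64(-0.05711226738231441)), (np.float64(-0.04472625920618894), np.float64(-0.0632111606928233))]
mouth [(np.float64(-0.07211758438913364), np.float64(-0.08736864514414912))]
-90 18 [ 88.867 107.535 130.768]
-80 42 [ 89.308 112.114 130.9  ]
-70 38 [ 88.385 118.519 138.103]
-60 10 [103.414 126.123 131.257]
-50 4 [ 99.632 105.748 111.362]
-40 17 [ 96.361 108.648 131.669]
-30 12 [ 97.675 106.462 109.942]
-20 12 [ 95.57  105.462 132.141]
-10 16 [ 95.563 105.83  116.037]
0 20 [ 94.649 107.663 118.584]
10 11 [ 98.132 108.247 111.891]
20 15 [ 94.744 106.643 116.559]
30 18 [ 93.044 107.219 118.378]
40 9 [ 92.878 103.828 119.034]
50 0
```

The rod leans about 5° toward +y and stays clear of the descent path by about 19 mm in x. The arm angle is about -0.07 and rising, so a square grip is fine. Moving over the head now.

```bash
python3 -m crank '[[[0,0,0],[-3.3,3.7,0],0],[[0,0,0],[-3.3,3.7,0],0],[[0,0,0],[0,0,0],0],[[0,0,0],[0,0,3],0],[[0,0,0],[0,0,4],0],[[0,0,0],[0,0,3],0],[[0,0,0],[0,0,0],0]]' 50
python3 - <<'E'
from h import *
goto([.5224,.4608,.106],[180,0,-160.2])
E
```

```text
time_s: 8.45
tcp_pos: [0.5194, 0.4576, 0.2007]
eef_rot: [-179.7, -0.5, -160.2]
contact_force: [-0.2, 0.4, -0.7]
gripper_width: 0.0441
gripper_force: 0.0
t 8.45 turn [-0.26, -0.48, -0.03] shift [-0.39, 0.2, 9.47] tcp [519.38, 457.55, 200.72] rpy [-179.74, -0.48, -160.24] F [-0.18, 0.41, -0.75] w 0.0441 g 0.0
```

```bash
python3 -m crank '[[[0,0,0],[-0.3,0.15,2],0],[[0,0,0],[0,0,2],0],[[0,0,0],[0,0,2.5],0],[[0,0,0],[0,0,2],0],[[0,0,0],[0,0,0],0]]'
python3 - <<'E'
from h import *
goto([.5224,.4608,.106],[180,0,-160.2])
E
```

```text
time_s: 8.95
tcp_pos: [0.5231, 0.4614, 0.12]
eef_rot: [-179.9, -0.2, -160.2]
contact_force: [-0.3, 0.1, -0.9]
gripper_width: 0.0436
gripper_force: 0.0
t 8.95 turn [-0.11, -0.17, -0.01] shift [0.09, -0.03, 1.4] tcp [523.11, 461.36, 120.01] rpy [-179.89, -0.17, -160.21] F [-0.3, 0.09, -0.87] w 0.0436 g 0.0
```

```bash
python3 -m crank '[[[0,0,0],[0,0,1],0],[[0,0,0],[0,0,0],0.3],[[0,0,0],[0,0,0],0.5],[[0,0,0],[0,0,0],0.6],[[0,0,0],[0,0,0],1],[[0,0,0],[0,0,0],1],[[0,0,0],[0,0,0],1]]' 50
python3 - <<'E'
from h import *
goto([.5224,.4608,.106],[180,0,-160.2])
E
```

```text
time_s: 9.65
tcp_pos: [0.5239, 0.4633, 0.1127]
eef_rot: [179.9, 0.1, -160.2]
contact_force: [-3.2, 3.3, 5.2]
gripper_width: 0.0233
gripper_force: 50.0
t 9.65 turn [0.09, 0.1, 0.04] shift [0.23, -0.19, 0.67] tcp [523.92, 463.35, 112.67] rpy [179.91, 0.1, -160.16] F [-3.25, 3.28, 5.22] w 0.0233 g 50.0042188167572
```

Gripped at 23.3 mm with 50 N. I'll let time pass and check that the bolt is still.

```bash
python3 - <<'E'
from plant import r
import numpy as np
for n in ("scene","top"): np.savez(n+"6.npz",**r.capture(n))
E
python3 -m crank '[[[0,0,0],[0,0,0],1],[[0,0,0],[0,0,0],1],[[0,0,0],[0,0,0],1],[[0,0,0],[0,0,0],1],[[0,0,0],[0,0,0],1],[[0,0,0],[0,0,0],1],[[0,0,0],[0,0,0],1],[[0,0,0],[0,0,0],1]]'
python3 -m crank '[[[0,0,0],[0,0,0],1],[[0,0,0],[0,0,0],1],[[0,0,0],[0,0,0],1],[[0,0,0],[0,0,0],1],[[0,0,0],[0,0,0],1],[[0,0,0],[0,0,0],1],[[0,0,0],[0,0,0],1],[[0,0,0],[0,0,0],1]]'
python3 - <<'E'
from h import *
from plant import r
goto([.5224,.4608,.106],[180,0,-160.2])
for n in("scene","top"): np.savez(n+"7.npz",**r.capture(n))
a,b=load("scene6.npz"),load("scene7.npz")
cv2.imwrite("pics/p7.png",np.hstack([crop(a,165,95,60,80,6),crop(b,165,95,60,80,6)]))
d=np.abs(a["color"].astype(int)-b["color"]).sum(2);print("diff>60 px in bracket area",(d[105:160,185:215]>60).sum())
E
```

```text
time_s: 10.55
tcp_pos: [0.5239, 0.4633, 0.1127]
eef_rot: [179.9, 0.1, -160.2]
contact_force: [-3.4, 3.1, 6.2]
gripper_width: 0.0237
gripper_force: 50.0
time_s: 11.35
tcp_pos: [0.5239, 0.4634, 0.1127]
eef_rot: [179.9, 0.1, -160.2]
contact_force: [-3.7, 4.0, 6.4]
gripper_width: 0.0236
gripper_force: 50.0
t 11.35 turn [0.09, 0.11, 0.04] shift [0.23, -0.19, 0.67] tcp [523.94, 463.35, 112.69] rpy [179.91, 0.11, -160.16] F [-3.67, 3.97, 6.42] w 0.0236 g 50.00410437583923
diff>60 px in bracket area 0
```

View pics/p7.png

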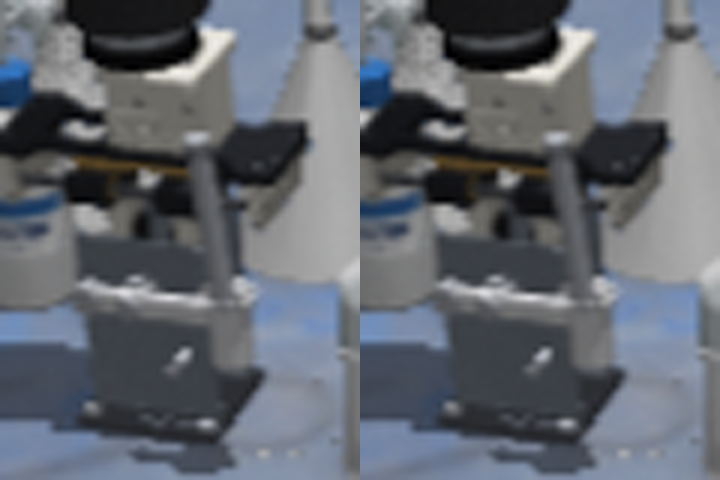

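Both frames are identical: the arm and rod are stationary, the rod leans as before, and the gripper body is behind it. One quick clearance check, then I hand in.

Run:
```python
from h import *
from plant import r
W=cloud(load("scene7.npz"));b=np.radians(19.8);X=np.array([np.cos(b),np.sin(b)]);O=np.array([.497,.4517])
for v in range(119,140,4): print(v,[int(round(((W[v,u,:2]-O)@X)*1000)) for u in range(192,212)])
```

```text
119 [3, 4, 9, -42, -43, -49, -46, -43, 22, 16, 20, 28, 26, 27, 26, 29, 27, 23, 28, 28]
123 [6, 6, 12, 5, -47, -41, -47, -45, 9, 8, 3, -9, -1, -2, -2, -9, 0, -11, 1, 11]
127 [-12, -2, -1, -5, -13, -46, -38, -46, -41, 7, 36, 309, 248, 241, -8, -13, -8, -9, 20, 29]
131 [52, 51, 19, 21, 18, -14, -48, -51, -46, -41, 57, 52, 61, 234, -8, -9, -2, 10, 226, 222]
135 [-4, 1, -8, 14, 27, 24, -47, -46, -51, -37, 65, 56, 54, 226, 213, 223, 216, 222, 215, 214]
139 [-2, -5, -7, -6, 0, -3, -6, -48, -51, -49, -34, 54, 49, 212, 215, 207, 214, 201, 207, 202]
```

```bash
python3 -c "
from plant import r
print(r.close_job())"
```

```text
the job is handed in; nothing more can be done
None
```

I handed the job in at about 11.4 s: the long rod stands in the tube, and the gripper holds the bolt's head with 50 N about 7 mm above its centre. The arm and rod did not move over the last 1.6 s, and the gripper body is roughly 20 mm clear of the rod.

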